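# Set out the glaze trial on the tiled board

### The job

Set out the glaze trial on the tiled wooden board: stand the brown cup on the tile between the two jars and lay the wooden rib flat across its mouth, centred on it; stand the blue cup on the tile directly in front (the robot's side) of the jar with the rust-red body, and the white cup on the tile directly in front of the pale-bodied jar. Every cup stands upright in the middle of its tile, and the two jars stay where they are.

Things in the scene. Friction and masses are not known exactly. Their poses are not given: they have to be found in the camera images.
- board: light-wood board, 186 (x) x 286 (y) x 10 mm, fixed, with six dark slate tiles of 76 x 76 mm whose tops are 12 mm above the table. Origin: centre of its underside, on the table. x axis: from the front row (robot's side) to the back row; y axis: to the robot's left; yaw up to 0.15 rad. Tile centres: x = -50 (front) and +50 mm (back); y = -100, 0, +100 mm. The jars stand on the back row's ends
- red_jar: glaze jar with rust-red body, pale band and pale lid, 59 mm diameter, 82 mm high, 0.3 kg, loose; stands upright on the left or right tile of the board's back row. Origin: centre of its underside, z up
- pale_jar: glaze jar of the same size and shape with cream-white body and pale lid, 59 mm diameter, 82 mm high, 0.3 kg, loose; stands on the other end tile of the back row. Origin: centre of its underside, z up
- brown_cup: brown clay cup, open and hollow, upright on the table; 65 mm diameter at the rim, about 50 mm at the foot, 62 mm high, about 0.12 kg. Grip it across its outside a little below the rim. Origin: centre of its underside, z up
- blue_cup: small blue cup with worn patches, open and hollow, upright on the table; 52 mm diameter at the rim, about 45 mm at the foot, 45 mm high, about 0.11 kg. Origin: centre of its underside, z up
- white_cup: small white cup, open and hollow, upright on the table; 58 mm diameter at the rim, about 50 mm at the foot, 52 mm high, about 0.11 kg. Origin: centre of its underside, z up
- rib: flat oval light-brown wooden rib with a small hole, 48 (x) x 107 (y) x 8 mm, lying flat on the table, about 0.03 kg. Its long axis is its y axis; grip it across its 48 mm width (x) at the middle. Origin: centre of its underside, z up
There are look-alikes about, which are no part of the job. What is shaped like the brown_cup but green is not meant.

How it is judged:
By the outcome, as a careful person would: the job done as asked, in the order asked, and still so for the second after the job is handed in, with the robot touching nothing.
It also fails if it takes over 115 s, if anything falls off the work surface, if the arm or the gripper's body presses on something with over 40 N, if the wrist force passes 120 N, or if a joint passes its speed limit or range.

### The arm

A 6-joint arm with a two-finger parallel gripper is mounted at the origin on a cart in front of the work surface, level with it; the furniture and walls round the work are solid. World frame = base frame: x ahead of the robot, y to its left, z up, the work surface at z = 0. Lengths are in m, angles in rad, forces in N, time in s.
With the tool pointing down it reaches from about 0.25 to 0.725 m from the base axis. Payload 4 kg.
Tool frame: the origin (TCP) lies on the centre line of the jaws, within the pads' length; the fingertips stand 22 mm ahead of it and the grasp point (between the pads) lies 3 mm ahead of it; z points along the fingers, y is the line along which they close (so a half turn about z gives the same grasp; the last joint's range is limited). The gripper opens to 85 mm and grips with 20 to 120 N. Pads are 22 mm wide; open, the fingers measure 114 mm over their backs; the gripper's body (76 mm by 85 mm) begins 54 mm behind the grasp point. The pads swing forward as they close: fully open they stand 13 mm farther back than shut.
Start: joints at [1.107, 0.241, 0.005, 1.335, 0, 1.571], TCP at [0.224, 0.447, 0.233] pointing down, gripper open.
Joint ranges: [-2.72, 2.72], [-1.05, 1.87], [-1.09, 1.28], [-1.99, 2.15], [-1.42, 1.44], [-3.14, 3.14]. Speed limits (rad/s): [2.79, 2.79, 3.14, 3.14, 3.14, 3.14].

### API

Orientations are given as a unit quaternion [x, y, z, w].
In Python, from workcell import bot gives the robot as it stands.
- The arm moves only by the shell command python3 -m inch 'ROWS'. ROWS is JSON, one flat list of numbers, 7 for each row, row after row: the shift along the world's x, y, z in mm, then the turn, a rotation vector about the world's x, y, z in rad, then the opening in per cent of the stroke, from 0 (shut) to 100 (fully open). A call has 1 to 8 rows; each row is the pose to reach, as a shift and turn from the pose commanded when the call began; what a row does not reach only later rows make up. A row lasts 1/12 s, in which the tool goes at most 41.7 mm and 7.16 degrees, less where a joint would pass 70% of its speed; a pose out of reach is approached as far as the arm can. A call with a gripper value outside its range is refused whole. The fingers move at their own pace and stop on an object; the grip force is fixed at half the most. Time passes only in rows, so rows that repeat a pose let the fingers close. It gives the time, the measured TCP pose, the force, the opening and the grip force at its end, in the units of the state.
- bot.get_obs(): the state, without advancing time (a new reading comes with each control period).
- bot.camera(name): name is "side" or "top" or "wrist"; returns the picture (420x560x3 uint8, blue, green, red); there is no depth.
- bot.camera_info(name): a dict with "intrinsics" (3x3 intrinsics, pixels), "camera_from_world" (4x4, takes a point from world to camera coordinates); the wrist camera has in their place "hand_eye" (4x4, takes a point from camera to tool coordinates, whose origin is the TCP and whose axes are the flange's). Camera axes: x right, y down, z forward; pixel columns grow to the right and rows downward; lengths in m; the calibration is good to about 2 mm. A picture is of the moment at which its call begins: read the wrist's pose just before it. camera_info takes no time and is no camera call.
- bot.job_done(): hands the job in; it is judged then, once.
Trained networks look in the newest picture that a camera, given by its name, has taken for a name from the list of things; names that differ only in an ending like _2 or _b are one class to them, and where a whole thing is asked for, a point or a joint stands for the part that bears it (a point fixed in the world has none). Each returns a list of dicts, best first, with "confidence" (0 to 1); they miss things now and then, are a little off and sometimes report something else, mostly with a low value. They report only what shows in the picture. A call takes as long as a camera call. They do not tell look-alikes from the thing itself.
- bot.silhouettes(camera, target): "mask" (420x560 bool, what is visible of it) and "uv" ([column, row] in pixels, amid what is visible of it).
- bot.spot_point(camera, target): "uv" ([column, row] in pixels: a listed point, or the origin of a listed thing).
The state is a dict: "clock": time; "joint_pos": joint angles; "joint_vel": joint speeds; "tau": joint torques, N m; "eef_pos": TCP position; "tool_rot": TCP orientation; "ft_force": force on the tool from outside, world axes, zero at the start; "ft_torque": the same for the moment, N m; "grip_width": finger opening in m; "grasp_force": force on a finger pad.
Only numpy, scipy, OpenCV 4.12 (cv2) and the standard library are available. Lean on these libraries where they do the work, as an engineer would, in place of code of your own. Each camera call takes 0.05 s, during which the arm holds its last target. There are 200 camera calls.

## Working session

There is one attempt and no reset: what is moved stays moved. The work goes in short steps, Python scripts to look and compute and a shell command to move; the robot and the scene stay as the last step left them, time stands still between calls to the robot, and variables do not carry over. Pictures are saved under pics/ and viewed, at most 14 in all, crops included, and the job is handed in when it is done.

```bash
mkdir -p pics; ls; python3 - <<'E'
from workcell import bot
import cv2,numpy as np
for n in("top","side"):
    im=bot.camera(n); cv2.imwrite(f"pics/{n}0.png",im)
    print(n,bot.camera_info(n))
print(bot.camera_info("wrist")); o=bot.get_obs();print(o)
E
```

```text
pics
top {'intrinsics': array([[432.65939823,   0.        , 285.04608011],
       [  0.        , 432.65939823, 209.70456648],
       [  0.        ,   0.        ,   1.        ]]), 'camera_from_world': array([[-0.00958482, -0.9998571 , -0.01392538,  0.10662921],
       [-0.99864793,  0.01028292, -0.05095652,  0.54078544],
       [ 0.05109244,  0.01341814, -0.99860378,  1.20659488],
       [ 0.        ,  0.        ,  0.        ,  1.        ]])}
side {'intrinsics': array([[543.01681077,   0.        , 271.07357241],
       [  0.        , 543.01681077, 206.99679464],
       [  0.        ,   0.        ,   1.        ]]), 'camera_from_world': array([[-0.98414787, -0.1772225 ,  0.00671947,  0.54725484],
       [-0.10980943,  0.57916376, -0.80778167,  0.02594804],
       [ 0.13926541, -0.79571447, -0.58944349,  1.30998937],
       [ 0.        ,  0.        ,  0.        ,  1.        ]])}
{'intrinsics': array([[360.57257747,   0.        , 280.71458338],
       [  0.        , 360.57257747, 211.8862679 ],
       [  0.        ,   0.        ,   1.        ]]), 'hand_eye': array([[-1.97509094e-04, -9.59
[... 304 characters left out ...]
+00]])}
{'clock': 0.1, 'joint_pos': array([1.10700226e+00, 2.41320624e-01, 3.83622250e-03, 1.33520762e+00,
       4.36057522e-05, 1.57078777e+00]), 'joint_vel': array([-0.00234423, -0.00048919,  0.00331065, -0.00141099, -0.00024895,
       -0.00086317]), 'tau': array([ 2.55726917e-05, -3.73138511e+01,  2.53009593e+01,  1.08446163e-02,
        7.22299455e-05,  2.71396132e-06]), 'eef_pos': array([0.22340225, 0.44667042, 0.23180181]), 'tool_rot': array([ 2.29819943e-01,  9.73232703e-01, -9.17463222e-04, -2.39061315e-04]), 'ft_force': array([ 0.24971875, -0.77756075, -0.16066385]), 'ft_torque': array([ 0.05593125, -0.01609726, -0.04296772]), 'grasp_force': 0.0, 'grip_width': 0.08537482105126833}
```

View pics/top0.png

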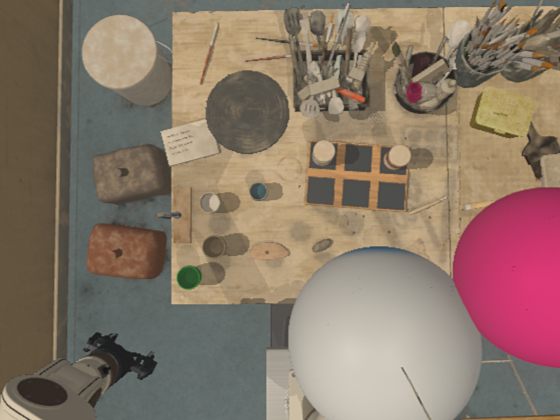

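View pics/side0.png

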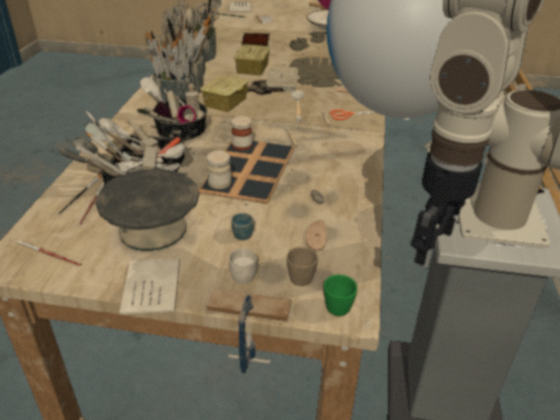

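The top view shows the white cup at (210,202), blue (258,191), brown (214,246), the green decoy (189,278) and the rib (270,251). The jars are at (324,152) and (398,157). In the side view the pale jar is at (219,170), on the robot's left, and the red jar at (241,133), on its right. Next I'll measure these.

```bash
cat >h.py <<'E'
from workcell import bot
import numpy as np, cv2
from scipy.spatial.transform import Rotation as R
def cam(n,o=None):
    i=bot.camera_info(n)
    if n=="wrist":
        o=o or bot.get_obs(); T=np.eye(4);T[:3,:3]=R.from_quat(o["tool_rot"]).as_matrix();T[:3,3]=o["eef_pos"]
        return i["intrinsics"],np.linalg.inv(T@i["hand_eye"])
    return i["intrinsics"],i["camera_from_world"]
def ray(c,uv):
    K,E=c; W=np.linalg.inv(E); d=W[:3,:3]@np.linalg.solve(K,[*uv,1]); return W[:3,3],d
def onz(c,uv,z):
    p,d=ray(c,uv); return p+d*(z-p[2])/d[2]
def tri(r1,r2):
    A=np.c_[r1[1],-r2[1]]; s=np.linalg.lstsq(A,r2[0]-r1[0],rcond=None)[0]
    a,b=r1[0]+s[0]*r1[1],r2[0]+s[1]*r2[1]; return (a+b)/2,np.linalg.norm(a-b)
def proj(c,p):
    K,E=c; q=K@(E[:3,:3]@np.asarray(p)+E[:3,3]); return q[:2]/q[2]
E
python3 - <<'E'
from h import *
np.set_printoptions(precision=4,suppress=True)
bot.camera("top");bot.camera("side")
ct,cs=cam("top"),cam("side")
print("ball",tri(ray(ct,(385,340)),ray(cs,(415,35))))
for n in("board","red_jar","pale_jar","brown_cup","blue_cup","white_cup","rib"):
    for c,k in(("top",ct),("side",cs)):
        print(n,c,[(np.round(onz(k,d["uv"],.012 if "jar" in n else 0)[:2],4),np.round(d["uv"]),round(d["confidence"],2)) for d in bot.spot_point(c,n)[:3]])
# board edges via mask
for c,k in(("top",ct),("side",cs)):
    m=bot.silhouettes(c,"board")[0]["mask"].astype(np.uint8)
    ct_=max(cv2.findContours(m,0,2)[0],key=cv2.contourArea)
    P=np.array([onz(k,p[0],.01)[:2] for p in ct_],np.float32); r=cv2.minAreaRect(P); print("board",c,r,m.sum())
E
```

```text
ball (array([ 0.2635, -0.0926,  0.3941]), np.float64(0.01540991445598152))
board top [(array([ 0.6439, -0.1075]), array([358., 174.]), 0.94)]
board side [(array([ 0.6314, -0.1019]), array([250., 169.]), 0.91)]
red_jar top [(array([ 0.68 , -0.196]), array([389., 160.]), 0.58), (array([ 0.6949, -0.0058]), array([322., 156.]), 0.57), (array([0.4242, 0.1422]), array([271., 252.]), 0.39)]
red_jar side [(array([ 0.6785, -0.2127]), array([242., 144.]), 0.89)]
pale_jar top [(array([ 0.6883, -0.0086]), array([323., 158.]), 0.81)]
pale_jar side [(array([ 0.7053, -0.0051]), array([215., 182.]), 0.63)]
brown_cup top [(array([0.3587, 0.3774]), array([189., 275.]), 0.69), (array([0.4572, 0.2964]), array([217., 240.]), 0.61), (array([0.4277, 0.1485]), array([269., 250.]), 0.2)]
brown_cup side [(array([0.3605, 0.3612]), array([336., 306.]), 0.9), (array([0.4402, 0.3056]), array([300., 281.]), 0.58)]
blue_cup top [(array([0.5975, 0.1718]), array([260., 191.]), 0.73)]
blue_cup side [(array([0.5905, 0.1777]), array([243., 235.]), 0.8)]
white_cup top []
white_cup side [(array([0.5555, 0.3159]), array([245., 278.]), 0.92), (array([ 0.6835, -0.2244]), array([242., 146.]), 0.38)]
rib top [(array([0.4201, 0.1457]), array([270., 253.]), 0.65)]
rib side [(array([0.4173, 0.1462]), array([319., 235.]), 0.7)]
board top ((0.6374330520629883, -0.10379214584827423), (0.2850097119808197, 0.18575519323349), 85.09968566894531) 5549
board side ((0.6337457895278931, -0.09778395295143127), (0.29547908902168274, 0.1871296614408493), 85.2970962524414) 3168
```

```bash
python3 - <<'E'
from h import *
s=cv2.imread("pics/side0.png");t=cv2.imread("pics/top0.png")
a=cv2.resize(s[0:150,300:560],None,fx=3,fy=3)[:, :780];b=cv2.resize(t[180:420,240:560],None,fx=2.4,fy=2.4)
cv2.imwrite("pics/a.png",a);cv2.imwrite("pics/b.png",b)
E
```

```text
(no output)
```

View pics/a.png

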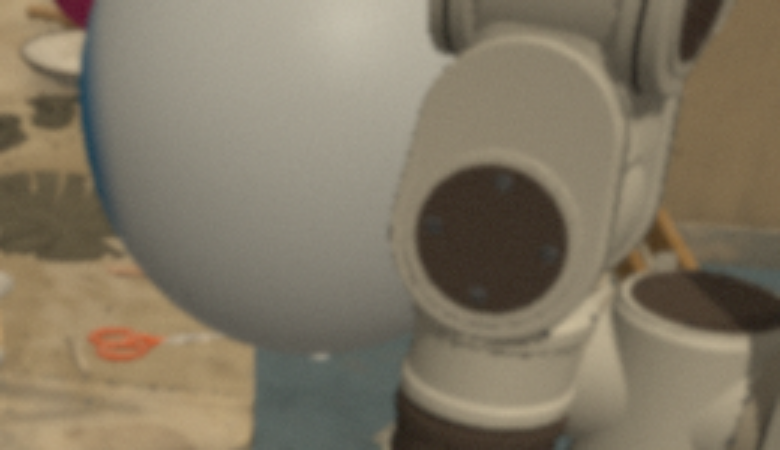

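View pics/b.png

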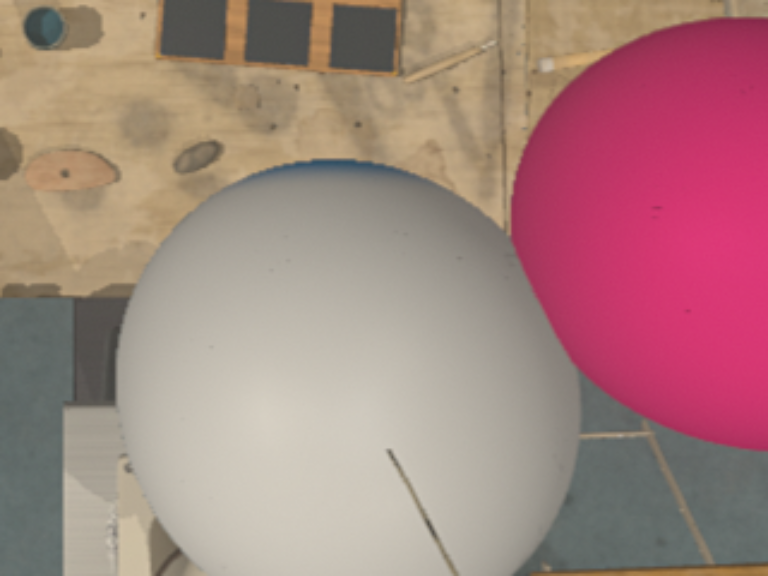

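The top view shows a hanging white lantern that triangulates to about (0.26,-0.09,0.39), with a radius near 0.18 m. That puts it next to the arm's path to the board. I'll check whether it moves and take a wrist view over the cups.

```bash
python3 -m inch '[35,-20,0,0,0,0,100, 70,-40,0,0,0,0,100, 105,-60,0,0,0,0,100, 140,-80,0,0,0,0,100, 170,-100,0,0,0,0,100, 197,-117,0,0,0,0,100,197,-117,0,0,0,0,100]'
python3 - <<'E'
from h import *
o=bot.get_obs();print(o["joint_pos"],o["eef_pos"],o["tau"],o["clock"])
cv2.imwrite("pics/w1.png",bot.camera("wrist"));k=cam("wrist",o)
t=bot.camera("top");s=bot.camera("side");cv2.imwrite("pics/s1.png",s);
print("diff ball",np.abs(t[250:420,300:380].astype(int)-cv2.imread("pics/top0.png")[250:420,300:380]).mean(),np.abs(s[0:120,320:430].astype(int)-cv2.imread("pics/side0.png")[0:120,320:430]).mean())
print("pole",proj(cam("top"),[.2635,-.0926,.575]),proj(cam("top"),[.2635,-.0926,.8]))
for n in("brown_cup","blue_cup","white_cup","rib"):
    print(n,[(np.round(onz(k,d["uv"],0)[:2],4),np.round(d["uv"]),round(d["confidence"],2)) for d in bot.spot_point("wrist",n)[:3]])
E
```

```text
clock: 1.58
eef_pos: [0.4252, 0.327, 0.2323]
tool_rot: [0.233, 0.972, -0.0, 0.001]
ft_force: [0.1, 0.6, 0.0]
grip_width: 0.0854
grasp_force: 0.0
[ 0.65698446  0.3122988   0.10117546  1.35857955 -0.00227577  1.12764296] [0.42515554 0.32704724 0.23234119] [ -1.53709162 -40.86741686  25.3979373    0.09019183  -0.24217076
  -0.35416715] 1.5833
diff ball 2.514877450980392 13.38969696969697
pole [411.68789366 375.749249  ] [476.21976722 452.779201  ]
brown_cup [(array([0.3577, 0.3657]), array([284., 100.]), 0.79), (array([0.4385, 0.2971]), array([261., 201.]), 0.72)]
blue_cup [(array([0.5902, 0.1793]), array([234., 350.]), 0.98)]
white_cup [(array([0.5591, 0.3091]), array([319., 286.]), 0.64)]
rib [(array([0.426 , 0.1514]), array([140., 248.]), 0.61)]
```

View pics/w1.png

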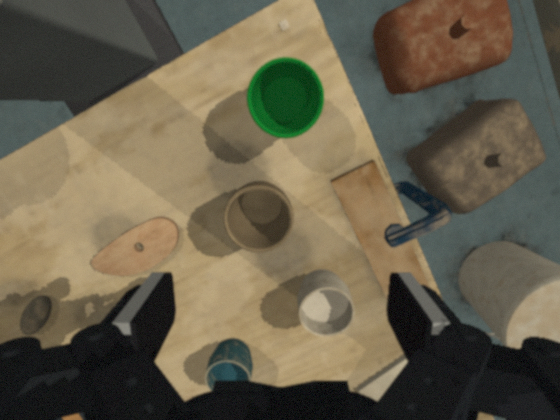

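View pics/s1.png

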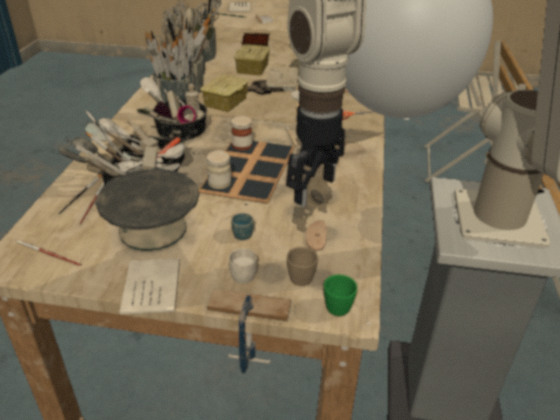

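The wrist view shows the green decoy at (285,97), brown cup at (260,215), white at (326,302), blue at (230,360) and the rib at (137,246). The side view shows the white lantern centred near (410,35), close to the arm's workspace. I'll estimate the arm's links and its clearance to the lantern.

```bash
cat >kin.py <<'E'
from h import *
from scipy.optimize import brentq,fsolve
L1,L2=.51,.39; HL=-.17
def arm(r,z,Lt):
    h=HL+Lt
    f=lambda q:[L1*np.sin(q[0])+L2*np.cos(q[1])-r, h+L1*np.cos(q[0])-L2*np.sin(q[1])-Lt-z]
    q=fsolve(f,[.4,.3]); el=(L1*np.sin(q[0]),h+L1*np.cos(q[0])); w=(r,z+Lt); return q,(0,h),el,w
E
python3 - <<'E'
from kin import *
cs,ct=cam("side"),cam("top")
for z in(.45,.5,.55,.6,.65): print(z,proj(cs,[.425,.327,z]))
for z in(.15,.2,.25,.3): print("col",z,proj(cs,[0,0,z]))
C,dist=tri(ray(ct,(385,338)),ray(cs,(410,35)));print(C,dist)
for Lt in(.3,.35,.4):
  for t in([.5,-.1,.2],[.6,-.2,.05],[.7,-.1,.05],[.59,0,.05],[.55,.1,.2],[.426,.15,.03]):
    q,s,e,w=arm(np.hypot(t[0],t[1]),t[2],Lt); a=np.arctan2(t[1],t[0])
    P=[np.array([x*np.cos(a),x*np.sin(a),z]) for x,z in(s,e,w)]+[np.array(t)]
    d=[min(np.linalg.norm(P[i]+u*(P[i+1]-P[i])-C) for u in np.linspace(0,1,50)) for i in range(3)]
    print(Lt,t,q.round(2),np.round(e,2),np.round(d,3))
E
```

```text
0.45 [318.74053243  81.60188669]
0.5 [320.68990313  50.12826285]
0.55 [322.78568901  16.29068816]
0.6 [325.04502938 -20.18756038]
0.65 [327.48784723 -59.62815023]
col 0.15 [514.78879198 164.66969702]
col 0.2 [520.96717692 145.22551458]
col 0.25 [527.45880111 124.7955274 ]
col 0.3 [534.2881056  103.30281634]
[ 0.27084094 -0.09249904  0.39425672] 0.008610635682157322
0.3 [0.5, -0.1, 0.2] [0.28 0.31] [0.14 0.62] [0.204 0.175 0.229]
0.3 [0.6, -0.2, 0.05] [0.62 0.53] [0.3  0.55] [0.081 0.136 0.349]
0.3 [0.7, -0.1, 0.05] [0.75 0.4 ] [0.35 0.5 ] [0.059 0.138 0.432]
0.3 [0.59, 0, 0.05] [0.55 0.59] [0.27 0.57] [0.132 0.168 0.335]
0.3 [0.55, 0.1, 0.2] [0.37 0.27] [0.18 0.61] [0.196 0.232 0.339]
0.3 [0.426, 0.15, 0.03] [0.36 0.79] [0.18 0.61] [0.213 0.212 0.295]
0.35 [0.5, -0.1, 0.2] [0.28 0.31] [0.14 0.67] [0.218 0.221 0.229]
0.35 [0.6, -0.2, 0.05] [0.62 0.53] [0.3 0.6] [0.109 0.179 0.346]
0.35 [0.7, -0.1, 0.05] [0.75 0.4 ] [0.35 0.55] [0.08  0.18  0.429]
0.35 [0.59, 0, 0.05] [0.55 0.59] [0.27 0.62] [0.152 0.204 0.332]
0.35 [0.55, 0.1, 0.2] [0.37 0.27] [0.18 0.66] [0.209 0.272 0.339]
0.35 [0.426, 0.15, 0.03] [0.36 0.79] [0.18 0.66] [0.223 0.233 0.288]
0.4 [0.5, -0.1, 0.2] [0.28 0.31] [0.14 0.72] [0.231 0.268 0.229]
0.4 [0.6, -0.2, 0.05] [0.62 0.53] [0.3  0.65] [0.138 0.222 0.346]
0.4 [0.7, -0.1, 0.05] [0.75 0.4 ] [0.35 0.6 ] [0.107 0.224 0.429]
0.4 [0.59, 0, 0.05] [0.55 0.59] [0.27 0.67] [0.173 0.241 0.332]
0.4 [0.55, 0.1, 0.2] [0.37 0.27] [0.18 0.71] [0.223 0.314 0.339]
0.4 [0.426, 0.15, 0.03] [0.36 0.79] [0.18 0.71] [0.234 0.257 0.288]
```

```bash
python3 - <<'E'
from h import *
k=cam("wrist");bot.camera("wrist")
np.set_printoptions(precision=4,suppress=True)
print("mine",onz(k,(258.5,216),.062))
for n,z in(("brown_cup",.062),("white_cup",.052),("blue_cup",.045),("rib",.008)):
  for d in bot.silhouettes("wrist",n)[:2]:
    c=max(cv2.findContours(d["mask"].astype(np.uint8),0,2)[0],key=cv2.contourArea)
    # rim circle: contour back-projected to rim plane
    P=np.array([onz(k,p[0],z)[:2] for p in c],np.float32)
    print(n,round(d["confidence"],2),np.array(d["uv"]),"rect",cv2.minAreaRect(P),"ctr",P.mean(0),P.min(0),P.max(0))
E
```

```text
mine [0.4318 0.3032 0.062 ]
brown_cup 0.9 [284.3 103. ] rect ((0.35744932293891907, 0.3659507632255554), (0.06305748224258423, 0.06194191426038742), 20.922903060913086) ctr [0.358  0.3657] [0.3256 0.3345] [0.3886 0.3974]
brown_cup 0.66 [255.8 224.7] rect ((0.4372822344303131, 0.2981911599636078), (0.0631091371178627, 0.06793760508298874), 63.54723358154297) ctr [0.4374 0.2966] [0.4051 0.2654] [0.4717 0.3304]
white_cup 0.59 [320.9 309.7] rect ((0.550400972366333, 0.31343966722488403), (0.055149443447589874, 0.07661927491426468), 72.52611541748047) ctr [0.5504 0.3133] [0.5124 0.2826] [0.5888 0.341 ]
blue_cup 0.63 [224.2 365.5] rect ((0.5687870383262634, 0.18570522964000702), (0.06167546287178993, 0.05096754804253578), 83.5834732055664) ctr [0.568  0.1866] [0.5446 0.1525] [0.5962 0.2172]
rib 0.92 [140.2 253. ] rect ((0.424681156873703, 0.15247292816638947), (0.047634053975343704, 0.10700120031833649), 5.118100166320801) ctr [0.422  0.1571] [0.4003 0.098 ] [0.448  0.2056]
```

```bash
python3 -m inch '[5,-14,-30,0,0,0,100, 10,-28,-60,0,0,0,100, 10,-28,-95,0,0,0,100,10,-28,-95,0,0,0,100]'
python3 - <<'E'
from h import *
o=bot.get_obs();print(o["eef_pos"]);im=bot.camera("wrist");k=cam("wrist",o)
cv2.imwrite("pics/w2.png",im)
for d in bot.silhouettes("wrist","brown_cup")[:2]:
    c=max(cv2.findContours(d["mask"].astype(np.uint8),0,2)[0],key=cv2.contourArea)
    P=np.array([onz(k,p[0],.062)[:2] for p in c],np.float32)
    print(d["confidence"],d["uv"],cv2.minAreaRect(P),P.min(0),P.max(0),c[:,0].min(0),c[:,0].max(0))
E
```

```text
clock: 2.52
eef_pos: [0.4265, 0.2988, 0.1313]
tool_rot: [0.23, 0.973, -0.005, -0.004]
ft_force: [-1.7, -1.5, 0.1]
grip_width: 0.0856
grasp_force: 0.0
[0.42648809 0.29878846 0.13126396]
0.97 [335.1, 64.9] ((0.3578575849533081, 0.3655116856098175), (0.06273549050092697, 0.06393549591302872), 19.155826568603516) [0.32569277 0.33392847] [0.38955647 0.39780557] [276   5] [393 129]
0.77 [287.4, 245.9] ((0.4389212131500244, 0.297705739736557), (0.0653432235121727, 0.06558769196271896), 23.580087661743164) [0.40380213 0.26508632] [0.47196698 0.32920343] [238 191] [338 294]
```

View pics/w2.png

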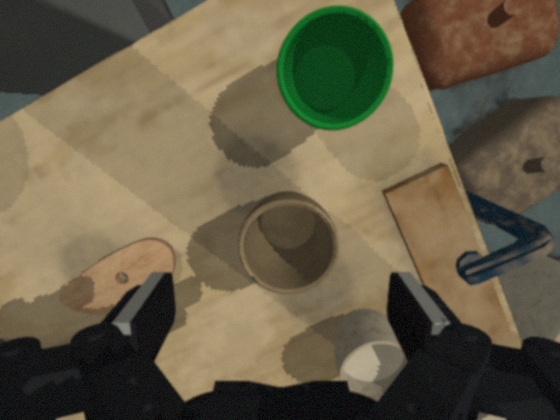

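The wrist view shows the brown rim centred at (288,242), with the green cup at (335,68) well clear. Descending to grip.

```bash
python3 -m inch '[7,-4,-20,0,0,0,100, 7,-4,-45,0,0,0,100, 7,-4,-65,0,0,0,100,7,-4,-65,0,0,0,100,7,-4,-65,0,0,0,100]'
```

```text
clock: 3.03
eef_pos: [0.4383, 0.2991, 0.0741]
tool_rot: [0.23, 0.973, 0.001, 0.0]
ft_force: [0.7, -0.3, 0.1]
grip_width: 0.0853
grasp_force: 0.0
```

```bash
python3 -m inch '[0,-1,-12,0,0,0,100, 0,-1,-23,0,0,0,100,0,-1,-23,0,0,0,40,0,-1,-23,0,0,0,40,0,-1,-23,0,0,0,40,0,-1,-23,0,0,0,40,0,-1,-23,0,0,0,40]'
```

```text
clock: 3.62
eef_pos: [0.4389, 0.298, 0.0527]
tool_rot: [0.23, 0.973, 0.001, 0.001]
ft_force: [-1.4, -2.0, 5.1]
grip_width: 0.0599
grasp_force: 63.0
```

```bash
python3 -m inch '[0,0,25,0,0,0,40, 0,0,60,0,0,-0.1,40, 10,-10,100,0,0,-0.2,40, 20,-30,135,0,0,-0.3,40, 35,-60,150,0,0,-0.4,40, 50,-95,150,0,0,-0.5,40, 70,-130,150,0,0,-0.6,40, 90,-165,150,0,0,-0.7,40]'; python3 -c "
from h import *
o=bot.get_obs();print(o['joint_pos'],o['tau'])"
```

```text
clock: 4.28
eef_pos: [0.529, 0.1312, 0.2028]
tool_rot: [0.551, 0.834, 0.002, 0.002]
ft_force: [0.3, 0.7, -1.8]
grip_width: 0.0597
grasp_force: 65.0
[2.43127982e-01 3.39788035e-01 6.26656864e-02 1.28881295e+00
 8.97303586e-05 1.41053025e+00] [  2.73834765 -45.02813458  24.35935199   0.21772964  -0.07865343
  -0.28197477]
```

```bash
python3 -m inch '[3,-20,0,0,0,-0.06,40, 6,-40,0,0,0,-0.12,40, 10,-60,0,0,0,-0.18,40, 14,-80,0,0,0,-0.24,40, 18,-100,0,0,0,-0.3,40, 20,-120,0,0,0,-0.36,40,20,-120,0,0,0,-0.36,40]'; python3 -c "
from h import *
o=bot.get_obs();print(o['joint_pos'],o['tau'])
cv2.imwrite('pics/s2.png',bot.camera('side'));cv2.imwrite('pics/w3.png',bot.camera('wrist'));cv2.imwrite('pics/c.png',np.hstack([cv2.resize(cv2.imread('pics/s2.png'),(400,300)),cv2.resize(cv2.imread('pics/w3.png'),(400,300))]))"
```

```text
clock: 4.87
eef_pos: [0.5486, 0.009, 0.2016]
tool_rot: [0.692, 0.722, 0.0, 0.002]
ft_force: [-0.5, 0.2, -0.5]
grip_width: 0.0593
grasp_force: 65.0
[ 0.01729008  0.34910185  0.07299867  1.2917362  -0.00167128  1.54674146] [ -0.7302057  -42.53580093  25.3529191   -0.05308683  -0.14347878
   0.14246638]
```

View pics/c.png

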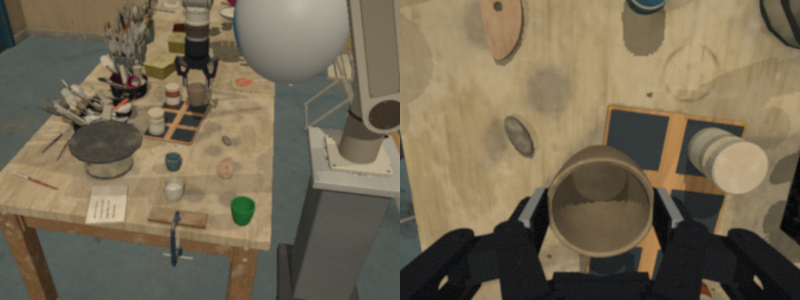

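The side view shows the arm passing beside the lantern, which has not moved, and joint torques are normal. The wrist view shows the cup well held, the board, and the pale jar on the left. Moving on slowly.

```bash
python3 -m inch '[10,-10,0,0,0,-0.02,40, 20,-25,0,0,0,-0.04,40, 30,-40,0,0,0,-0.06,40, 40,-55,0,0,0,-0.08,40, 50,-70,0,0,0,-0.1,40,50,-70,0,0,0,-0.1,40]'; python3 - <<'E'
from h import *
o=bot.get_obs();print(o['joint_pos'],o['tau'])
im=bot.camera('wrist');cv2.imwrite('pics/w4.png',im);k=cam("wrist",o)
for n in("board","red_jar","pale_jar"):
    for d in bot.silhouettes("wrist",n)[:2]:
        c=max(cv2.findContours(d["mask"].astype(np.uint8),0,2)[0],key=cv2.contourArea)
        print(n,d["confidence"],d["uv"],cv2.minAreaRect(np.array([onz(k,p[0],.01)[:2] for p in c],np.float32)))
# dark tiles
g=cv2.cvtColor(im,cv2.COLOR_BGR2HSV); m=((g[...,2]<85)&(g[...,1]<130)).astype(np.uint8)
for c in cv2.findContours(cv2.morphologyEx(m,cv2.MORPH_OPEN,np.ones((5,5))),0,2)[0]:
    if cv2.contourArea(c)>2500: print(cv2.boundingRect(c),cv2.minAreaRect(np.array([onz(k,p[0],.012)[:2] for p in c],np.float32)))
E
```

```text
clock: 5.47
eef_pos: [0.5995, -0.0591, 0.2003]
tool_rot: [0.726, 0.688, 0.001, 0.001]
ft_force: [0.5, 0.7, -1.1]
grip_width: 0.0596
grasp_force: 65.0
[-9.78914747e-02  4.57786225e-01  2.33328322e-01  1.34379561e+00
 -8.55872412e-04  1.52703528e+00] [-3.90400803e-01 -4.81214368e+01  2.56594920e+01  1.80654852e-01
 -6.84796879e-02 -2.16092239e-02]
board 0.6 [324.8, 164.1] ((0.6394538283348083, -0.06597166508436203), (0.2140149027109146, 0.18472883105278015), 85.1158218383789)
red_jar 0.81 [356.8, 347.9] ((0.6705365777015686, -0.24774020910263062), (0.02473573014140129, 0.08591839671134949), 14.340105056762695)
pale_jar 0.68 [407.3, 121.6] ((0.7136837840080261, -0.009530313313007355), (0.09489955008029938, 0.07664970308542252), 5.937439918518066)
(0, 277, 560, 143) ((0.5891218781471252, -0.24132174253463745), (0.1793919801712036, 0.6410894989967346), 86.7808837890625)
(335, 191, 82, 99) ((0.685240626335144, -0.1191033124923706), (0.10268285870552063, 0.07437500357627869), 84.52490997314453)
(231, 74, 85, 89) ((0.5956528186798096, 0.0019027851521968842), (0.07425132393836975, 0.07362426817417145), 84.90259552001953)
```

View pics/w4.png

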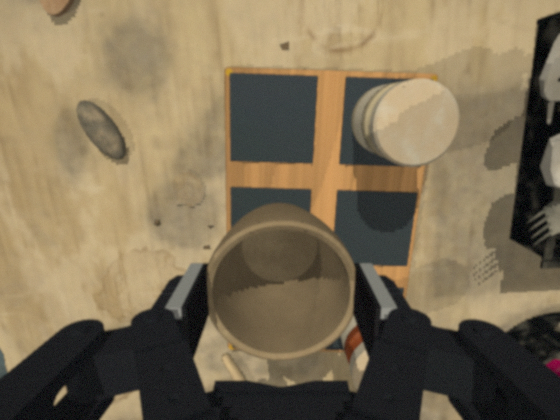

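```bash
python3 -m inch '[20,-11,0,0,0,-0.01,40, 45,-24,0,0,0,-0.02,40, 70,-38,0,0,0,-0.03,40, 87,-47,0,0,0,-0.035,40, 87,-47,-20,0,0,-0.035,40, 87,-47,-40,0,0,-0.035,40, 87,-47,-60,0,0,-0.035,40,87,-47,-60,0,0,-0.035,40]'; python3 -c "
from h import *
o=bot.get_obs();print(o['joint_pos'],o['tau'])"
```

```text
clock: 6.33
eef_pos: [0.6815, -0.103, 0.1345]
tool_rot: [0.737, 0.676, -0.003, -0.004]
ft_force: [-1.2, -0.2, -3.1]
grip_width: 0.0595
grasp_force: 65.1
[-1.50203553e-01  6.82283401e-01  4.41638422e-01  1.33958645e+00
  3.45705944e-04  1.50686188e+00] [-2.68272003e-01 -6.28408885e+01  2.88202500e+01 -9.27220602e-01
 -1.79615052e-02 -5.07054174e-04]
```

```bash
python3 -m inch '[0,0,-20,0,0,0,40, 0,0,-40,0,0,0,40,0,0,-60,0,0,0,40,0,0,-65,0,0,0,40,0,0,-65,0,0,0,40]'
```

```text
clock: 6.75
eef_pos: [0.6833, -0.1038, 0.0736]
tool_rot: [0.737, 0.676, -0.001, -0.001]
ft_force: [-0.5, -0.9, -1.6]
grip_width: 0.0596
grasp_force: 65.1
```

```bash
python3 -m inch '[3,-3,-5,0,0,0,40, 3,-3,-7,0,0,0,40,3,-3,-8,0,0,0,40,3,-3,-8,0,0,0,40,3,-3,-8,0,0,0,40]'
```

```text
clock: 7.17
eef_pos: [0.6881, -0.1079, 0.0674]
tool_rot: [0.738, 0.675, 0.0, 0.0]
ft_force: [-0.1, 0.0, -0.4]
grip_width: 0.0596
grasp_force: 65.1
```

```bash
python3 -m inch '[-1,1,-1,0,0,0,40, -1,1,-2,0,0,0,40,-1,1,-2,0,0,0,40,-1,1,-2,0,0,0,40]'
```

```text
clock: 7.5
eef_pos: [0.6868, -0.1068, 0.065]
tool_rot: [0.738, 0.675, 0.0, 0.0]
ft_force: [-1.2, 0.4, 0.6]
grip_width: 0.0601
grasp_force: 65.3
```

```bash
python3 -m inch '[0,0,-1,0,0,0,40, 0,0,-1,0,0,0,70,0,0,-1,0,0,0,100,0,0,-1,0,0,0,100,0,0,-1,0,0,0,100,0,0,-1,0,0,0,100]'; python3 -m inch '[0,0,15,0,0,0,100, 0,0,45,0,0,0,100,0,0,85,0,0,0,100,-15,15,125,0,0,0,100,-35,40,140,0,0,0,100,-60,70,140,0,0,0,100,-85,100,140,0,0,0,100]'
```

```text
clock: 8.0
eef_pos: [0.6866, -0.1068, 0.0633]
tool_rot: [0.738, 0.675, -0.0, -0.0]
ft_force: [-0.2, -0.3, -0.6]
grip_width: 0.0852
grasp_force: 0.0
clock: 8.58
eef_pos: [0.6022, -0.0064, 0.2057]
tool_rot: [0.738, 0.675, 0.002, 0.002]
ft_force: [0.3, 0.6, -0.6]
grip_width: 0.0855
grasp_force: 0.0
```

```bash
python3 - <<'E'
from h import *
o=bot.get_obs();im=bot.camera('wrist');k=cam("wrist",o)
for n,z in(("brown_cup",.074),):
    for d in bot.silhouettes("wrist",n)[:2]:
        c=max(cv2.findContours(d["mask"].astype(np.uint8),0,2)[0],key=cv2.contourArea)
        P=np.array([onz(k,p[0],z)[:2] for p in c],np.float32);print(n,d["confidence"],d["uv"],cv2.minAreaRect(P),P.min(0),P.max(0))
E
python3 -m inch '[-20,20,0,0,0,0.02,100, -45,40,0,0,0,0.05,90,-70,60,0,0,0,0.08,80,-95,85,-10,0,0,0.11,75,-120,108,-25,0,0,0.14,75,-145,130,-45,0,0,0.176,75,-165,148,-60,0,0,0.176,75,-177,159,-70,0,0,0.176,75]'
python3 -m inch '[0,0,0,0,0,0,75,0,0,0,0,0,0,75]'
python3 - <<'E'
from h import *
o=bot.get_obs();im=bot.camera('wrist');k=cam("wrist",o);cv2.imwrite("pics/w5.png",im)
for d in bot.silhouettes("wrist","rib")[:2]:
    c=max(cv2.findContours(d["mask"].astype(np.uint8),0,2)[0],key=cv2.contourArea)
    P=np.array([onz(k,p[0],.006)[:2] for p in c],np.float32);print(d["confidence"],d["uv"],cv2.minAreaRect(P))
E
```

```text
brown_cup 0.68 [368.1, 298.3] ((0.672163724899292, -0.09800910949707031), (0.07902906090021133, 0.04462907835841179), 84.67378997802734) [ 0.6510825  -0.13919394] [ 0.69680357 -0.0582567 ]
clock: 9.35
eef_pos: [0.4219, 0.1531, 0.1321]
tool_rot: [0.675, 0.738, -0.001, -0.001]
ft_force: [-1.0, -0.1, 0.4]
grip_width: 0.0641
grasp_force: 0.0
clock: 9.52
eef_pos: [0.4246, 0.1524, 0.1335]
tool_rot: [0.675, 0.738, -0.0, 0.0]
ft_force: [0.3, 0.4, 0.2]
grip_width: 0.0637
grasp_force: 0.0
0.6 [280.9, 202.7] ((0.4257613718509674, 0.150996133685112), (0.04753866419196129, 0.10550716519355774), 5.272760391235352)
```

View pics/w5.png

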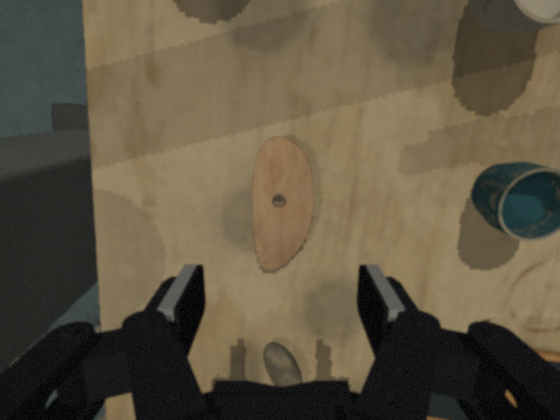

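The wrist view shows the rib at (280,203), lined up with the jaws, and the blue cup at (515,200). Descending.

```bash
python3 -m inch '[1,-1,-35,0,0,0,75, 1,-1,-70,0,0,0,75,1,-1,-95,0,0,0,75,1,-1,-103,0,0,0,75,1,-1,-103,0,0,0,75,1,-1,-103,0,0,0,75]'
```

```text
clock: 10.12
eef_pos: [0.4271, 0.151, 0.0314]
tool_rot: [0.676, 0.737, 0.0, 0.0]
ft_force: [-0.1, -0.1, 0.6]
grip_width: 0.0638
grasp_force: 0.0
```

```bash
python3 -m inch '[-1,0,-4,0,0,0,75, -1,0,-7,0,0,0,75,-1,0,-7,0,0,0,75,-1,0,-7,0,0,0,40,-1,0,-7,0,0,0,40,-1,0,-7,0,0,0,40,-1,0,-7,0,0,0,40,-1,0,-7,0,0,0,40]'
```

```text
clock: 10.78
eef_pos: [0.4248, 0.1513, 0.0237]
tool_rot: [0.675, 0.738, 0.0, 0.0]
ft_force: [-0.5, -0.0, -0.6]
grip_width: 0.0344
grasp_force: 0.0
```

The jaws closed above the rib because the pads sit farther back when open. I'll reopen, check the rib and go lower.

```bash
python3 -m inch '[0,0,5,0,0,0,75, 0,0,5,0,0,0,75,0,0,5,0,0,0,75,0,0,5,0,0,0,75]'
python3 - <<'E'
from h import *
o=bot.get_obs();im=bot.camera('wrist');k=cam("wrist",o);cv2.imwrite("pics/w6.png",im)
for d in bot.silhouettes("wrist","rib")[:2]:
    c=max(cv2.findContours(d["mask"].astype(np.uint8),0,2)[0],key=cv2.contourArea)
    P=np.array([onz(k,p[0],.006)[:2] for p in c],np.float32);print(d["confidence"],d["uv"],cv2.minAreaRect(P))
E
```

```text
clock: 11.12
eef_pos: [0.4248, 0.1512, 0.0288]
tool_rot: [0.675, 0.738, 0.0, 0.0]
ft_force: [-0.1, -0.3, -0.8]
grip_width: 0.0641
grasp_force: 0.0
0.66 [282.4, 243.9] ((0.42607229948043823, 0.149990051984787), (0.04750044643878937, 0.10748139023780823), 2.9880428314208984)
```

View pics/w6.png

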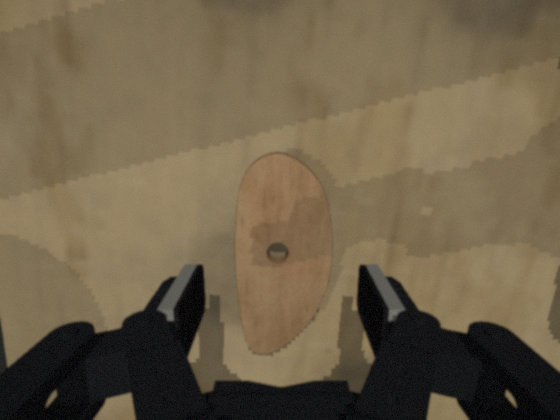

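The rib is unmoved, centred at (282,250) between the fingers. I'll go down 12 mm and close.

```bash
python3 -m inch '[1,-1,-5,0,0,0,75, 1,-1,-9,0,0,0,75,1,-1,-12,0,0,0,75,1,-1,-12,0,0,0,75]';python3 -m inch '[0,0,0,0,0,0,45, 0,0,0,0,0,0,45,0,0,0,0,0,0,45,0,0,0,0,0,0,45]'
```

```text
clock: 11.55
eef_pos: [0.4248, 0.1498, 0.0156]
tool_rot: [0.675, 0.737, -0.001, -0.0]
ft_force: [-0.5, -0.2, -0.1]
grip_width: 0.064
grasp_force: 0.0
clock: 11.88
eef_pos: [0.4258, 0.1503, 0.0167]
tool_rot: [0.675, 0.738, 0.0, 0.0]
ft_force: [0.5, -0.8, 0.6]
grip_width: 0.0387
grasp_force: 0.0
```

```bash
python3 - <<'E'
from h import *
o=bot.get_obs();im=bot.camera('wrist');k=cam("wrist",o);cv2.imwrite("pics/w7.png",im)
for d in bot.silhouettes("wrist","rib")[:2]:
    c=max(cv2.findContours(d["mask"].astype(np.uint8),0,2)[0],key=cv2.contourArea)
    P=np.array([onz(k,p[0],.006)[:2] for p in c],np.float32);print(d["confidence"],d["uv"],cv2.minAreaRect(P))
E
```

```text
0.64 [275.5, 247.2] ((0.42610833048820496, 0.15061506628990173), (0.04741385579109192, 0.10725993663072586), 6.929628849029541)
```

View pics/w7.png

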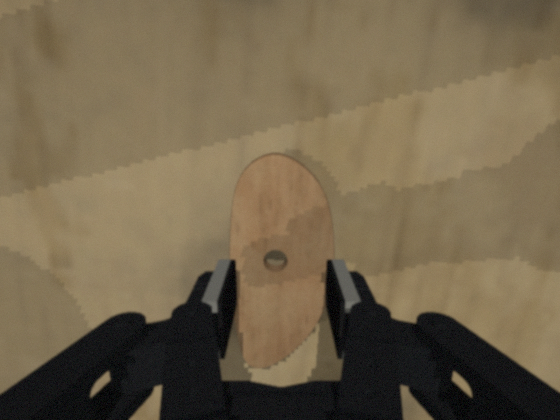

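```bash
python3 - <<'E'
from h import *
i=bot.camera_info("wrist");k=(i["intrinsics"],np.linalg.inv(i["hand_eye"]))
for s in(-.01,-.005,0,.005,.01,.015,.022):
    print(s,[proj(k,[x,sg*w/2,s]).round() for w in(.0387,.064) for x in(.011,-.011) for sg in(1,)])
E
```

```text
-0.01 [array([329., 267.]), array([327., 315.]), array([361., 267.]), array([358., 316.])]
-0.005 [array([328., 262.]), array([326., 309.]), array([359., 262.]), array([356., 309.])]
0 [array([326., 257.]), array([325., 303.]), array([356., 257.]), array([353., 303.])]
0.005 [array([325., 252.]), array([323., 297.]), array([354., 252.]), array([351., 297.])]
0.01 [array([324., 248.]), array([322., 292.]), array([352., 248.]), array([349., 292.])]
0.015 [array([322., 244.]), array([321., 287.]), array([350., 244.]), array([347., 287.])]
0.022 [array([321., 239.]), array([320., 280.]), array([347., 239.]), array([345., 280.])]
```

The picture shows the pads at the rib's edges, about (235,262) and (327,262), apparently still just above it. I'll reopen and feel downward.

```bash
python3 -m inch '[0,0,0,0,0,0,75,0,0,0,0,0,0,75, 0,0,0,0,0,0,75,0,0,-2,0,0,0,75,0,0,-4,0,0,0,75,0,0,-4,0,0,0,75]'; python3 -m inch '[0,0,-1,0,0,0,75,0,0,-2,0,0,0,75,0,0,-3,0,0,0,75,0,0,-3,0,0,0,75]'
```

```text
clock: 12.48
eef_pos: [0.4253, 0.1501, 0.0122]
tool_rot: [0.675, 0.738, -0.0, -0.0]
ft_force: [-0.2, -0.0, 1.2]
grip_width: 0.0638
grasp_force: 0.0
clock: 12.82
eef_pos: [0.4255, 0.1501, 0.0094]
tool_rot: [0.675, 0.738, -0.0, -0.0]
ft_force: [0.3, -0.3, -0.0]
grip_width: 0.0644
grasp_force: 0.0
```

```bash
python3 -m inch '[0,0,0,0,0,0,62,0,0,0,0,0,0,60, 0,0,0,0,0,0,60]'; python3 -m inch '[0,0,0,0,0,0,52,0,0,0,0,0,0,50, 0,0,0,0,0,0,45,0,0,0,0,0,0,45]'
```

```text
clock: 13.07
eef_pos: [0.4257, 0.1502, 0.0097]
tool_rot: [0.675, 0.738, 0.0, 0.0]
ft_force: [0.2, 0.3, 0.7]
grip_width: 0.0512
grasp_force: 0.0
clock: 13.4
eef_pos: [0.4257, 0.1502, 0.0096]
tool_rot: [0.675, 0.738, 0.0, 0.0]
ft_force: [0.6, -0.9, 0.4]
grip_width: 0.0382
grasp_force: 0.0
```

```bash
python3 -m inch '[0,0,0,0,0,0,75,0,0,0,0,0,0,75, 0,0,0,0,0,0,75,0,0,-2,0,0,0,75,0,0,-4,0,0,0,75,0,0,-4,0,0,0,75]'; python3 -m inch '[0,0,-1,0,0,0,75,0,0,-2,0,0,0,75,0,0,-3,0,0,0,75,0,0,-3,0,0,0,75]'
```

```text
clock: 13.9
eef_pos: [0.4253, 0.15, 0.0052]
tool_rot: [0.675, 0.738, -0.0, -0.0]
ft_force: [0.3, -0.8, -0.5]
grip_width: 0.0639
grasp_force: 0.0
clock: 14.23
eef_pos: [0.4255, 0.1501, 0.0024]
tool_rot: [0.675, 0.738, -0.0, -0.0]
ft_force: [-0.2, -1.0, -1.2]
grip_width: 0.0643
grasp_force: 0.0
```

```bash
python3 -m inch '[0,0,0,0,0,0,60,0,0,0,0,0,0,60, 0,0,0,0,0,0,45,0,0,0,0,0,0,45,0,0,0,0,0,0,45]'; python3 - <<'E'
from h import *
o=bot.get_obs();im=bot.camera('wrist');k=cam("wrist",o);cv2.imwrite("pics/w8.png",im)
for d in bot.silhouettes("wrist","rib")[:2]:
    c=max(cv2.findContours(d["mask"].astype(np.uint8),0,2)[0],key=cv2.contourArea)
    P=np.array([onz(k,p[0],.006)[:2] for p in c],np.float32);print(d["confidence"],d["uv"],cv2.minAreaRect(P))
E
```

```text
clock: 14.65
eef_pos: [0.4256, 0.1502, 0.0033]
tool_rot: [0.675, 0.738, 0.0, 0.0]
ft_force: [-1.7, -1.5, 6.6]
grip_width: 0.0432
grasp_force: 59.9
0.72 [277.7, 260.9] ((0.42511415481567383, 0.15147390961647034), (0.04709428921341896, 0.10535323619842529), 5.754650592803955)
```

Gripped: the opening reads about 5 mm low, so 43 mm means the full 48 mm width. Lifting and travelling.

```bash
python3 -m inch '[0,0,15,0,0,0,45, 0,0,50,0,0,-0.02,45, 15,-15,90,0,0,-0.05,45, 40,-40,130,0,0,-0.08,45, 65,-65,160,0,0,-0.11,45, 90,-90,170,0,0,-0.14,45, 115,-115,170,0,0,-0.176,45, 140,-140,170,0,0,-0.176,45]'; python3 -m inch '[0,0,0,0,0,0,45,0,0,0,0,0,0,45]'
python3 - <<'E'
from h import *
bot.camera("top");bot.camera("side");o=bot.get_obs();im=bot.camera("wrist");cv2.imwrite("pics/w9.png",im)
for n,t,z in(("top","brown_cup",.074),("side","brown_cup",.074),("wrist","brown_cup",.074),("wrist","rib",None)):
    k=cam(n,o)
    for d in bot.silhouettes(n,t)[:2]:
        c=max(cv2.findContours(d["mask"].astype(np.uint8),0,2)[0],key=cv2.contourArea)
        P=np.array([onz(k,p[0],z if z else o["eef_pos"][2]+.003)[:2] for p in c],np.float32);print(n,t,round(d["confidence"],2),d["uv"],cv2.minAreaRect(P),P.min(0),P.max(0))
E
```

```text
clock: 15.42
eef_pos: [0.5681, 0.009, 0.1756]
tool_rot: [0.738, 0.675, 0.002, 0.002]
ft_force: [-0.4, 1.1, -0.3]
grip_width: 0.0437
grasp_force: 61.0
clock: 15.58
eef_pos: [0.5665, 0.0084, 0.1719]
tool_rot: [0.739, 0.674, -0.0, -0.0]
ft_force: [-0.8, -0.4, -0.1]
grip_width: 0.0436
grasp_force: 61.0
top brown_cup 0.67 [186.2, 274.5] ((0.3601537346839905, 0.3588210344314575), (0.06109197437763214, 0.06433971971273422), 0.01951221004128456) [0.32960686 0.32665062] [0.39069697 0.39099324]
side brown_cup 0.82 [339.7, 292.9] ((0.3543626070022583, 0.4003896117210388), (0.06155787408351898, 0.10647090524435043), 5.704598903656006) [0.3254417  0.34668148] [0.38750845 0.45432904]
side brown_cup 0.67 [232.0, 149.7] ((0.6738635301589966, -0.06593436002731323), (0.061354558914899826, 0.14951862394809723), 12.599263191223145) [ 0.6376451  -0.14125897] [0.7143321  0.00615346]
wrist brown_cup 0.92 [428.2, 306.3] ((0.682274580001831, -0.07428935170173645), (0.032203204929828644, 0.07798305153846741), 71.10195922851562) [ 0.64384073 -0.1003656 ] [ 0.7148454  -0.05159981]
wrist rib 0.71 [275.6, 262.6] ((0.5642932653427124, 0.011478051543235779), (0.10571888089179993, 0.0468020886182785), 85.38896179199219) [ 0.5393814  -0.04080329] [0.58881813 0.06446456]
```

```bash
python3 -m inch '[20,-19,0,0,0,0,45, 45,-43,0,0,0,0,45, 70,-68,0,0,0,0,45, 95,-92,0,0,0,0,45, 120,-116,0,0,0,0,45,120,-116,-30,0,0,0,45,120,-116,-60,0,0,0,45,120,-116,-60,0,0,0,45]'
python3 -m inch '[0,0,0,0,0,0,45,0,0,0,0,0,0,45]'
python3 - <<'E'
from h import *
o=bot.get_obs();im=bot.camera("wrist");cv2.imwrite("pics/w10.png",im);print(o["eef_pos"])
E
```

```text
clock: 16.6
eef_pos: [0.6816, -0.1051, 0.1051]
tool_rot: [0.737, 0.675, -0.004, -0.005]
ft_force: [-2.1, 0.0, -2.9]
grip_width: 0.0434
grasp_force: 61.0
clock: 16.77
eef_pos: [0.6859, -0.1051, 0.114]
tool_rot: [0.737, 0.676, 0.0, 0.0]
ft_force: [0.3, 0.4, 0.6]
grip_width: 0.043
grasp_force: 61.0
[ 0.68589715 -0.10508751  0.11401777]
```

View pics/w10.png

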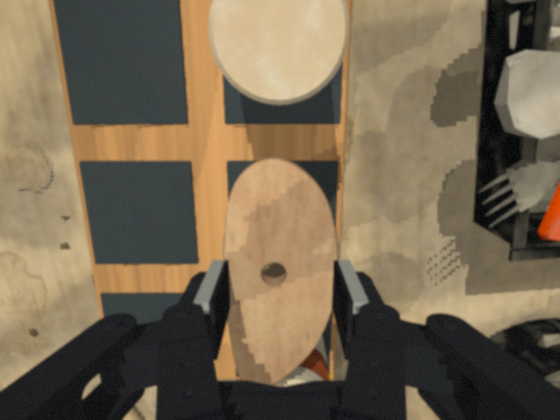

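The rib is over the cup and hides it. The pale jar's lid is at (280,40), with its tile undisturbed. Lowering.

```bash
python3 -m inch '[1,-3,-15,0,0,0,45, 1,-3,-27,0,0,0,45,1,-3,-32,0,0,0,45,1,-3,-32,0,0,0,45,1,-3,-32,0,0,0,45]'
```

```text
clock: 17.23
eef_pos: [0.6872, -0.1086, 0.0822]
tool_rot: [0.737, 0.675, 0.001, 0.001]
ft_force: [0.9, -0.0, -0.2]
grip_width: 0.0432
grasp_force: 61.0
```

```bash
python3 -m inch '[0,0,-1,0,0,0,45, 0,0,-2,0,0,0,45,0,0,-3,0,0,0,45,0,0,-4,0,0,0,45,0,0,-4,0,0,0,45]'
```

```text
clock: 17.65
eef_pos: [0.687, -0.1089, 0.0772]
tool_rot: [0.738, 0.675, 0.0, 0.0]
ft_force: [0.4, -0.2, 1.3]
grip_width: 0.0433
grasp_force: 61.3
```

```bash
python3 -m inch '[0,0,0,0,0,0,55,0,0,0,0,0,0,65,0,0,0,0,0,0,75,0,0,0,0,0,0,80,0,0,0,0,0,0,80]'; python3 -m inch '[0,0,20,0,0,0,80,0,0,55,0,0,0,80,-10,10,90,0,0,0,85,-30,35,115,0,0,0.1,100,-55,70,125,0,0,0.2,100,-75,105,125,0,0,0.3,100,-90,140,125,0,0,0.4,100,-100,175,125,0,0,0.5,100]'
```

```text
clock: 18.07
eef_pos: [0.6866, -0.1088, 0.0764]
tool_rot: [0.738, 0.675, -0.0, -0.0]
ft_force: [0.8, -0.2, -0.1]
grip_width: 0.0682
grasp_force: 0.0
clock: 18.73
eef_pos: [0.585, 0.0674, 0.2026]
tool_rot: [0.546, 0.838, 0.0, 0.0]
ft_force: [0.5, 0.7, -0.3]
grip_width: 0.0853
grasp_force: 0.0
```

```bash
python3 -m inch '[1,25,-10,0,0,0.08,100,3,50,-25,0,0,0.16,100,5,75,-45,0,0,0.24,100,7,95,-65,0,0,0.3,100,7,110,-78,0,0,0.3,100,7,110,-78,0,0,0.3,100,7,110,-78,0,0,0.3,100]'
python3 - <<'E'
from h import *
o=bot.get_obs();im=bot.camera('wrist');k=cam("wrist",o);cv2.imwrite("pics/w11.png",im)
for n,z in(("blue_cup",.045),("white_cup",.052)):
  for d in bot.silhouettes("wrist",n)[:2]:
    c=max(cv2.findContours(d["mask"].astype(np.uint8),0,2)[0],key=cv2.contourArea)
    P=np.array([onz(k,p[0],z)[:2] for p in c],np.float32);print(n,d["confidence"],d["uv"],cv2.minAreaRect(P),P.min(0),P.max(0))
  print([onz(k,d["uv"],0)[:2] for d in bot.spot_point("wrist",n)[:2]])
E
```

```text
clock: 19.32
eef_pos: [0.5928, 0.1765, 0.1225]
tool_rot: [0.416, 0.909, -0.001, -0.001]
ft_force: [0.1, 1.2, 0.3]
grip_width: 0.0851
grasp_force: 0.0
blue_cup 0.93 [280.4, 216.2] ((0.5906790494918823, 0.17912998795509338), (0.05037457495927811, 0.05534932389855385), 39.01455307006836) [0.5644702  0.15142229] [0.61774576 0.20558915]
[array([0.59171293, 0.17794109])]
white_cup 0.84 [390.1, 26.8] ((0.5687298774719238, 0.29879844188690186), (0.06126532703638077, 0.03416769206523895), 40.738868713378906) [0.5355993  0.27603227] [0.5893626 0.3313584]
[]
```

```bash
python3 -m inch '[-1,1,-35,0,0,0,100,-2,2,-70,0,0,0,100,-2,2,-90,0,0,0,100,-2,2,-100,0,0,0,100,-2,2,-100,0,0,0,100]'; python3 -m inch '[0,0,0,0,0,0,60,0,0,0,0,0,0,30,0,0,0,0,0,0,30,0,0,0,0,0,0,30,0,0,0,0,0,0,30,0,0,0,0,0,0,30,0,0,0,0,0,0,30]'
```

```text
clock: 19.98
eef_pos: [0.5901, 0.1769, 0.0215]
tool_rot: [0.417, 0.909, -0.002, -0.002]
ft_force: [-0.5, -0.4, -0.1]
grip_width: 0.0855
grasp_force: 0.0
clock: 20.57
eef_pos: [0.5938, 0.1786, 0.0265]
tool_rot: [0.416, 0.909, 0.002, 0.002]
ft_force: [0.8, -0.3, 5.6]
grip_width: 0.0491
grasp_force: 62.8
```

```bash
python3 -m inch '[0,0,20,0,0,0,30,0,0,55,0,0,0,30,0,-20,95,0,0,0,30,0,-50,130,0,0,0,30,-3,-85,140,0,0,0,30,-6,-120,140,0,0,0,30,-8,-155,140,0,0,0,30,-10,-190,140,0,0,0,30]'; python3 -m inch '[0,-30,0,0,0,0,30,-2,-60,0,0,0,0,30,-3,-95,0,0,0,0,30,-4,-130,0,0,0,0,30,-5,-165,0,0,0,0,30,-5,-185,0,0,0,0,30,-5,-185,0,0,0,0,30,-5,-185,0,0,0,0,30]'; python3 -c "
from h import *
o=bot.get_obs();print(o['joint_pos'],o['tau'])"
```

```text
clock: 21.23
eef_pos: [0.5819, -0.0132, 0.1653]
tool_rot: [0.416, 0.909, 0.001, 0.001]
ft_force: [0.5, -0.3, -0.4]
grip_width: 0.0489
grasp_force: 62.6
clock: 21.9
eef_pos: [0.5765, -0.1981, 0.164]
tool_rot: [0.418, 0.909, 0.0, 0.0]
ft_force: [-0.2, 0.7, -1.7]
grip_width: 0.0494
grasp_force: 62.6
[-3.31208614e-01  4.92033775e-01  1.92315116e-01  1.27053439e+00
  5.19297856e-04  5.30289823e-01] [-1.28350496e+00 -4.91957545e+01  2.56264436e+01 -9.26089939e-02
 -1.33909048e-01 -2.66066840e-02]
```

```bash
python3 -m inch '[2,-1,-35,0,0,0,30,2,-1,-70,0,0,0,30,2,-1,-100,0,0,0,30,2,-1,-116,0,0,0,30,2,-1,-119,0,0,0,30,2,-1,-119,0,0,0,30,2,-1,-119,0,0,0,30]'
```

```text
clock: 22.48
eef_pos: [0.5798, -0.1972, 0.046]
tool_rot: [0.416, 0.909, 0.0, 0.001]
ft_force: [-0.0, 0.4, -0.9]
grip_width: 0.0492
grasp_force: 62.6
```

```bash
python3 -m inch '[-1,-2,-3,0,0,0,30,-1,-2,-5,0,0,0,30,-1,-2,-6,0,0,0,30,-1,-2,-7,0,0,0,30,-1,-2,-7,0,0,0,30]'
```

```text
clock: 22.9
eef_pos: [0.5781, -0.2001, 0.0385]
tool_rot: [0.416, 0.909, 0.0, 0.001]
ft_force: [-1.3, 1.1, 2.5]
grip_width: 0.049
grasp_force: 62.9
```

Contact felt at the expected height. Releasing and going to the white cup.

```bash
python3 -m inch '[0,1,0,0,0,0,35,0,1,0,0,0,0,65,0,1,0,0,0,0,100,0,1,0,0,0,0,100,0,1,0,0,0,0,100]'; python3 -m inch '[0,1,20,0,0,0,100,0,1,55,0,0,0,100,0,20,90,0,0,0,100,-2,60,120,0,0,0,100,-4,100,130,0,0,0,100,-6,140,130,0,0,0,100,-8,180,130,0,0,0,100,-10,220,130,0,0,0,100]';python3 -m inch '[-2,40,0,0,0,0,100,-4,80,0,0,0,0,100,-6,120,0,0,0,0,100,-8,160,0,0,0,0,100,-10,200,0,0,0,0,100,-14,240,-10,0,0,0,100,-18,280,-25,0,0,0,100,-18,290,-40,0,0,0,100]'
python3 -m inch '[0,0,0,0,0,0,100,0,0,0,0,0,0,100]'
python3 - <<'E'
from h import *
o=bot.get_obs();im=bot.camera('wrist');k=cam("wrist",o);cv2.imwrite("pics/w12.png",im)
for n,z in(("white_cup",.052),):
  for d in bot.silhouettes("wrist",n)[:2]:
    c=max(cv2.findContours(d["mask"].astype(np.uint8),0,2)[0],key=cv2.contourArea)
    P=np.array([onz(k,p[0],z)[:2] for p in c],np.float32);print(n,d["confidence"],d["uv"],cv2.minAreaRect(P),P.min(0),P.max(0))
  print([(onz(k,d["uv"],0)[:2],d["confidence"]) for d in bot.spot_point("wrist",n)[:2]])
E
```

```text
clock: 23.32
eef_pos: [0.5776, -0.1986, 0.0374]
tool_rot: [0.416, 0.909, 0.0, -0.0]
ft_force: [0.2, 0.2, 0.5]
grip_width: 0.0853
grasp_force: 0.0
clock: 23.98
eef_pos: [0.5678, 0.0206, 0.1684]
tool_rot: [0.417, 0.909, 0.0, 0.001]
ft_force: [1.7, -0.7, -0.1]
grip_width: 0.0856
grasp_force: 0.0
clock: 24.65
eef_pos: [0.5489, 0.3152, 0.1277]
tool_rot: [0.414, 0.91, 0.002, 0.0]
ft_force: [1.2, -0.1, -0.2]
grip_width: 0.0849
grasp_force: 0.0
clock: 24.82
eef_pos: [0.5485, 0.3091, 0.1261]
tool_rot: [0.415, 0.91, -0.002, -0.001]
ft_force: [-0.5, 0.2, -0.4]
grip_width: 0.0853
grasp_force: 0.0
white_cup 0.74 [296.7, 231.1] ((0.558426558971405, 0.31216394901275635), (0.05670294165611267, 0.06229714676737785), 64.01657104492188) [0.52878606 0.28185362] [0.5899818 0.3425688]
[(array([0.56240141, 0.31022948]), 0.77)]
```

```bash
python3 -m inch '[6,1,-30,0,0,0,100,10,2,-60,0,0,0,100,10,2,-82,0,0,0,100,10,2,-94,0,0,0,100,10,2,-94,0,0,0,100,10,2,-94,0,0,0,100]'; python3 -m inch '[0,0,0,0,0,0,60,0,0,0,0,0,0,35,0,0,0,0,0,0,35,0,0,0,0,0,0,35,0,0,0,0,0,0,35,0,0,0,0,0,0,35,0,0,0,0,0,0,35]'
```

```text
clock: 25.47
eef_pos: [0.5603, 0.31, 0.0343]
tool_rot: [0.417, 0.909, 0.0, 0.0]
ft_force: [0.1, -0.4, 0.7]
grip_width: 0.0853
grasp_force: 0.0
clock: 26.05
eef_pos: [0.5616, 0.3118, 0.0365]
tool_rot: [0.416, 0.909, 0.002, 0.002]
ft_force: [0.1, 0.2, 6.5]
grip_width: 0.0548
grasp_force: 63.9
```

```bash
python3 -m inch '[0,0,20,0,0,0,35,0,0,55,0,0,0,35,0,-20,90,0,0,0,35,5,-50,120,0,0,0,35,10,-85,125,0,0,0,35,15,-120,125,0,0,0,35,20,-155,125,0,0,0,35,24,-190,125,0,0,0,35]'; python3 -m inch '[3,-30,0,0,0,0,35,6,-60,0,0,0,0,35,9,-90,0,0,0,0,35,11,-121,0,0,0,0,35,11,-121,-30,0,0,0,35,11,-121,-65,0,0,0,35,11,-121,-95,0,0,0,35,11,-121,-105,0,0,0,35]'; python3 -m inch '[0,0,0,0,0,0,35,0,0,0,0,0,0,35]'
```

```text
clock: 26.72
eef_pos: [0.5842, 0.1196, 0.1599]
tool_rot: [0.416, 0.909, 0.001, 0.001]
ft_force: [0.1, 0.1, -1.4]
grip_width: 0.0546
grasp_force: 63.8
clock: 27.38
eef_pos: [0.5913, -0.0005, 0.0493]
tool_rot: [0.417, 0.909, -0.002, -0.003]
ft_force: [-0.8, 0.2, -1.6]
grip_width: 0.0547
grasp_force: 63.7
clock: 27.55
eef_pos: [0.5953, 0.0001, 0.0545]
tool_rot: [0.416, 0.909, 0.0, 0.0]
ft_force: [0.6, -0.4, 0.4]
grip_width: 0.0546
grasp_force: 63.9
```

```bash
python3 -m inch '[1,0,-2,0,0,0,35,1,0,-4,0,0,0,35,1,0,-5,0,0,0,35,1,0,-6,0,0,0,35,1,0,-6,0,0,0,35]'; python3 -m inch '[0,0,0,0,0,0,45,0,0,0,0,0,0,70,0,0,0,0,0,0,100,0,0,0,0,0,0,100,0,0,0,0,0,0,100]'
```

```text
clock: 27.97
eef_pos: [0.5965, -0.0, 0.0485]
tool_rot: [0.416, 0.909, 0.0, 0.001]
ft_force: [0.4, 0.2, 1.6]
grip_width: 0.0546
grasp_force: 64.2
clock: 28.38
eef_pos: [0.5956, -0.0001, 0.0475]
tool_rot: [0.416, 0.909, -0.0, -0.0]
ft_force: [-0.1, -0.5, 0.4]
grip_width: 0.0854
grasp_force: 0.0
```

```bash
python3 -m inch '[0,0,20,0,0,0,100,0,0,55,0,0,0,100,0,0,95,0,0,0,100,-10,10,130,0,0,0,100,-25,30,165,0,0,-0.1,100,-45,50,190,0,0,-0.2,100,-65,70,200,0,0,-0.3,100,-75,80,200,0,0,-0.4,100]'
python3 -m inch '[0,30,0,0,0,-0.1,100,0,30,0,0,0,-0.2,100,0,30,0,0,0,-0.2,100]'
python3 - <<'E'
from h import *
o=bot.get_obs();t=bot.camera("top");s=bot.camera("side");w=bot.camera("wrist");kw=cam("wrist",o)
f=lambda im,r,c,W,H:cv2.resize(im[r[0]:r[1],c[0]:c[1]],(W,H),interpolation=cv2.INTER_CUBIC)
def mark(im,k):
    im=im.copy();C=np.array([.6366,-.1022]);R2=np.array([[.9962,.0869],[-.0869,.9962]])
    return im
cv2.imwrite("pics/f.png",np.vstack([np.hstack([f(t,(125,225),(295,425),390,300),f(s,(95,215),(180,310),390,300)]),f(w,(90,420),(0,560),780,300)[:, :780]]))
cv2.imwrite("pics/fw.png",w)
C=np.array([.6366,-.1022]);
for n,z in(("brown_cup",.012),("blue_cup",.012),("white_cup",.012),("red_jar",.012),("pale_jar",.012),("rib",.074)):
    for c,k in(("top",cam("top")),("side",cam("side")),("wrist",kw)):
        print(n,c,[(np.round((lambda p:[(p[0]-C[0])*.9962-(p[1]-C[1])*.0869,(p[0]-C[0])*.0869+(p[1]-C[1])*.9962])(onz(k,d["uv"],z))*np.array(1000)),round(d["confidence"],2)) for d in bot.spot_point(c,n)[:2]])
E
```

```text
clock: 29.05
eef_pos: [0.5207, 0.0818, 0.2517]
tool_rot: [0.59, 0.807, 0.003, 0.002]
ft_force: [0.4, 0.2, -0.2]
grip_width: 0.0851
grasp_force: 0.0
clock: 29.3
eef_pos: [0.5204, 0.1112, 0.2478]
tool_rot: [0.666, 0.746, 0.0, 0.0]
ft_force: [-0.0, -0.4, -0.1]
grip_width: 0.0853
grasp_force: 0.0
brown_cup top [(array([-308.,  447.]), 0.57), (array([55., -5.]), 0.51)]
brown_cup side [(array([-320.,  456.]), 0.68), (array([39., 15.]), 0.64)]
brown_cup wrist [(array([47., -8.]), 0.7)]
blue_cup top [(array([ -52., -104.]), 0.71)]
blue_cup side [(array([-51., -92.]), 0.87)]
blue_cup wrist []
white_cup top [(array([-44.,  96.]), 0.64)]
white_cup side [(array([-47.,  96.]), 0.68)]
white_cup wrist [(array([-49., 101.]), 0.76)]
red_jar top [(array([ 50., -99.]), 0.84), (array([-4., -6.]), 0.6)]
red_jar side [(array([  44., -105.]), 0.86)]
red_jar wrist []
pale_jar top [(array([54., 94.]), 0.93)]
pale_jar side [(array([ 43., 102.]), 0.79)]
pale_jar wrist [(array([ 49., 106.]), 0.92)]
rib top [(array([ 48., -11.]), 0.97)]
rib side [(array([ 47., -11.]), 0.7)]
rib wrist []
```

View pics/f.png

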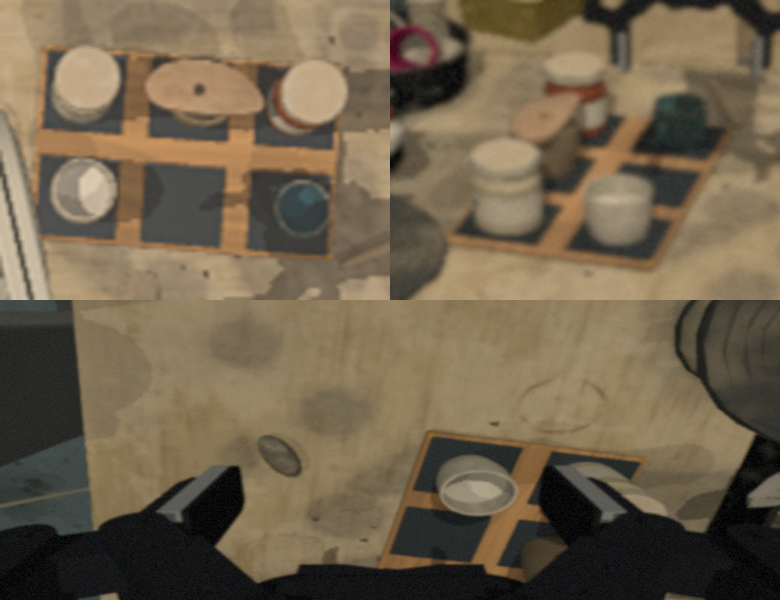

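The tops view shows the pale jar at (87,77) and the red jar at (318,90). The white cup at (83,190) and blue cup at (302,208) stand on the front tiles. The rib at (204,88) lies across the brown cup. I'll check the rib centring numerically.

```bash
python3 - <<'E'
from h import *
bot.camera("top");bot.camera("side");C=np.array([.6366,-.1022])
B=lambda p:np.round(np.array([(p[0]-C[0])*.9962-(p[1]-C[1])*.0869,(p[0]-C[0])*.0869+(p[1]-C[1])*.9962])*1000,1)
for n,t,z in(("top","rib",.08),("side","rib",.08),("top","blue_cup",.055),("top","white_cup",.062)):
    k=cam(n);d=bot.silhouettes(n,t)[0]
    c=max(cv2.findContours(d["mask"].astype(np.uint8),0,2)[0],key=cv2.contourArea)
    r=cv2.minAreaRect(np.array([onz(k,p[0],z)[:2] for p in c],np.float32));print(n,t,B(r[0]),r[1:])
# rim centre from crop pixel guess & expected pixel of cup rim / board tile corners
k=cam("top");print("rim guess",B(onz(k,(295+200/3,125+118/3),.074)),"(bottom rim edge; expect x=50-32)")
for p in((12,-38),(12,38)):
    w=C+np.array([p[0]*.9962+p[1]*.0869,-p[0]*.0869+p[1]*.9962])/1000;q=proj(k,[*w,.012]);print("tile corner crop px",(q-[295,125])*3)
E
```

```text
top rib [51.3 -4.8] ((0.098933644592762, 0.04596186801791191), 89.28939819335938)
side rib [48.3 -2.8] ((0.05385846644639969, 0.11279700696468353), 0.5688377022743225)
top blue_cup [ -48.3 -103. ] ((0.051765959709882736, 0.049195099622011185), 89.36434173583984)
top white_cup [-47.7  95.4] ((0.05430659279227257, 0.0490860641002655), 89.35301208496094)
rim guess [22.7 -2.9] (bottom rim edge; expect x=50-32)
tile corner crop px [225.72938898 142.22523403]
tile corner crop px [145.30367055 136.19540574]
```

```bash
python3 -c "
from workcell import bot
print(bot.job_done())"
```

```text
the job is handed in; nothing more can be done
None
```

I placed the brown cup between the jars with the rib across its mouth, then the blue cup in front of the red jar and the white cup in front of the pale jar. The last measurements put the rib and both front cups within about 5 mm of centre (the brown cup's centre could not be measured well under the rib), and the job is handed in, at about 29.5 s; no verdict was returned.

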